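Open the laundry's detergent chest with the sticky service key

TASK

Take the service key from its wooden stand and push it fully home into the lock on top of the grey detergent chest; the lock's pins are sticky, so wiggle the key left and right under a light push until it drops all the way in. Then turn it clockwise (seen from above) a quarter turn, as far as it goes, and finish while still gripping the key and holding it turned against the lock's return spring. Leave the bottle, the cup on its drying peg and the brush where they are.

Things in the scene. Friction and masses are not known exactly. Their poses are not given: they have to be found in the camera images.
- key: Loose upright steel double-bit key, 70 g, 79 mm long. Origin: centre of its foot; z up the shaft, x along the bow's width, y through its thickness; the same after a half turn about z. From the foot up: nose 16 x 4 mm (x, y) to z 4; bit 24 x 6, z 4 to 14; round shaft, 6 diameter, to z 49; flat bow 36 wide x 9 thick, z 49 to 79 mm.
- key_foot (a point): Centre of the key's foot (same point and axes as the key's origin).
- key_grip (a point): Centre of the key's bow, 64 mm above its foot. Pinch the bow here, or up to 5 mm lower or higher, from above across its 9 mm thickness and firmly (about 40 N), so that it does not slip when pushed and turned.
- stand: Fixed wooden key stand, 70 x 50 x 36 mm (x, y, z), origin at the centre of its underside. The key stands in a slot in its top (25.6 x 7.6 mm, 28 mm deep, along the stand's x), its foot 8 mm above the bench: lift it straight up by more than 28 mm to free it.
- chest: Fixed grey steel detergent chest, 200 x 240 x 100 mm (x, y, z), origin at the centre of its underside, x towards the two lid hinges. A square steel lock plate, 47 mm, is let into its top 35 mm from the centre towards -x, 3 mm proud. A small bolt on its -x face is drawn sideways as the lock turns.
- keyhole (a point): Centre of the slot, on top of the lock plate, 103 mm above the bench; axes as the chest's: z up along the lock axis, x along the slot. Slot 28 mm long, bow-tie shaped: 9 mm wide in the middle, flaring at 0.4 rad to its ends, so an entered key can twist 0.36 rad either way. Below lie two sticky pin discs, then the plug. Fully home, the key's foot is 35 mm below this point.
- plug (a joint): Lock plug from 17 mm below the keyhole, slot 26.6 x 8 mm, floor 35 mm down. 0 = rest (slot along the chest's x); grows clockwise seen from above, stop at 1.57 rad. A spring turns it back (0.05 N m at rest, 0.14 N m at the stop). The key has about 0.1 rad of play in it, and can turn beyond 0.4 rad only once its bit is below both pin discs.
- pin0 (a joint): Twist of the upper pin disc (7 to 11 mm below the keyhole; slot 26.6 x 8 mm), clockwise from above (rad), -0.36 to 0.36; held by 0.06 N m friction. Starts 0.26 to 0.33 rad out of line. The bit catches on it and drops only while the key is within 0.08 rad of its slot: push with 5 to 10 N and twist slowly 0.36 rad left and right.
- pin1 (a joint): Twist of the lower pin disc (12 to 16 mm below the keyhole), same slot, sense, range and friction as the upper; starts 0.26 to 0.33 rad out of line the other way. The bit catches on it too, and again at the plug, whose slot is in line with the keyhole: the key, carrying the discs along, must be wiggled on until it is home.
- detergent: Bystander: white bottle, 72 mm diameter, 200 mm high, on the bench; origin at the centre of its underside. Leave alone.
- cup: Bystander: white ceramic cup, 76 mm diameter, 85 mm high, upside down on a wooden drying peg, its base about 117 mm above the bench; origin at the centre of its base. Leave alone.
- brush: Bystander: hand brush lying on the far side of the bench. Leave alone.

How it is judged:
By the outcome, as a careful person would: the job done as asked, in the order asked, and still so for the second after the job is handed in, while the arm keeps its last pose, push and grip.
It also fails if it takes over 72 s, if anything falls off the work surface, if the arm or the gripper's body presses on something with over 40 N, if the wrist force passes 120 N, or if a joint passes its speed limit or range.

ROBOT

A 6-joint arm with a two-finger parallel gripper is mounted at the origin on the work surface. World frame = base frame: x ahead of the robot, y to its left, z up, the work surface at z = 0. Lengths are in m, angles in rad, forces in N, time in s.
With the tool pointing down it reaches from about 0.35 to 0.975 m from the base axis. Payload 4.9 kg.
Tool frame: the origin (TCP) lies at the very end of the fingers, on their centre line; the grasp point (between the pads) lies 19 mm behind it; z points along the fingers, y is the line along which they close (so a half turn about z gives the same grasp; the last joint's range is limited). The gripper opens to 85 mm and grips with 20 to 120 N. Pads are 22 mm wide; open, the fingers measure 114 mm over their backs; the gripper's body (76 mm by 85 mm) begins 54 mm behind the grasp point. The pads swing forward as they close: fully open they stand 13 mm farther back than shut.
Start: joints at [-1.272, 0.053, 1.613, -0, 1.476, -0.119], TCP at [0.254, -0.571, 0.231] pointing down, gripper open.
Joint ranges: [-3.01, 3.01], [-1.01, 2.22], [0.06, 2.58], [-1.02, 4.17], [0.09, 2.62], [-3.14, 3.14]. Speed limits (rad/s): [2.57, 2.57, 3.14, 3.14, 3.14, 3.14].

INTERFACE

Orientations are given as a rotation vector (axis times angle).
In Python, from station import get_obs, optics, ctrl gives the robot as it stands.
- The arm moves only by the shell command python3 -m pendant 'ROWS' [FORCE]. ROWS is JSON, a list of rows, each a list of 3 entries, a list of its own where there are three numbers: the shift along the tool's x, y, z in mm, then the turn, a rotation vector about the tool's x, y, z in rad, then the opening, from 0 (shut) to 1 (fully open). A call has 1 to 12 rows; each row shifts and turns the commanded pose from where the row before left it, along the tool's axes as they then stand; what a row does not reach is not made up. A row lasts 1/12 s, in which the tool goes at most 41.7 mm and 7.16 degrees, less where a joint would pass 70% of its speed; a pose out of reach is approached as far as the arm can. A call is refused whole if a number of a shift passes 41.7 or a number of a turn 0.125, either way. A call with a gripper value outside its range is refused whole. The fingers move at their own pace and stop on an object; FORCE is the grip in N (left out, the last holds). Time passes only in rows, so rows that do not move let the fingers close. It gives the time, the measured TCP pose, the force, the opening and the grip force at its end, in the units of the state.
- get_obs(): the state, without advancing time (a new reading comes with each control period).
- optics.get_image(name): name is "scene" or "top" or "wrist"; returns the picture (480x640x3 uint8, red, green, blue); there is no depth.
- optics.camera_model(name): a dict with "fx", "fy", "cx", "cy" (pixels), "cam_to_world" (4x4, takes a point from camera to world coordinates). Camera axes: x right, y up, looking along -z (the intrinsics and any distortion apply to the point x, -y, -z); pixel columns grow to the right and rows downward; lengths in m; the calibration is good to about 2 mm. The wrist camera is an equidistant fisheye: a pixel r from the principal point sees the ray r / f radians off the axis. A picture is of the moment at which its call begins: read the wrist's pose just before it. camera_model takes no time and is no camera call; for the wrist camera it gives the pose at the moment of the call.
- ctrl.finish_job(): hands the job in; it is judged then, once.
The state is a dict: "t": time; "q": joint angles; "dq": joint speeds; "effort": joint torques, N m; "tool_pos": TCP position; "tool_rot": TCP orientation; "contact_force": force on the tool from outside, world axes, zero at the start; "wrist_torque": the same for the moment, N m; "opening": finger opening in m; "grip_force": force on a finger pad.
Only numpy, scipy, OpenCV 4.12 (cv2) and the standard library are available. Lean on these libraries where they do the work, as an engineer would, in place of code of your own. Each camera call takes 0.05 s, during which the arm holds its last target. There are 200 camera calls.

## Working session

There is one attempt and no reset: what is moved stays moved. The work goes in short steps, Python scripts to look and compute and a shell command to move; the robot and the scene stay as the last step left them, time stands still between calls to the robot, and variables do not carry over. Pictures are saved under pics/ and viewed, at most 10 in all, crops included, and the job is handed in when it is done.

```bash
mkdir -p pics; python3 - <<'E'
from station import get_obs, optics, ctrl
import cv2, numpy as np
np.set_printoptions(precision=4,suppress=True)
for n in ["scene","top","wrist"]:
    m=optics.camera_model(n); print(n,{k:v for k,v in m.items() if k!='cam_to_world'}); print(np.array(m['cam_to_world']))
    im=optics.get_image(n); cv2.imwrite(f"pics/{n}0.png",im[:,:,::-1])
o=get_obs(); print(o)
E
```

```text
scene {'fx': 526.4959225500841, 'fy': 526.4959225500841, 'cx': 308.07641829157626, 'cy': 238.97676533207252}
[[ 0.442  -0.5077  0.7395  1.5623]
 [ 0.8968  0.2691 -0.3513 -0.4466]
 [-0.0206  0.8184  0.5743  0.8112]
 [ 0.      0.      0.      1.    ]]
top {'fx': 560.5252304517921, 'fy': 560.5252304517921, 'cx': 324.5678452585005, 'cy': 247.96711350776903}
[[ 0.0135  0.9915 -0.1297  0.4301]
 [-0.9998  0.0152  0.012  -0.0038]
 [ 0.0139  0.1296  0.9915  1.6781]
 [ 0.      0.      0.      1.    ]]
wrist {'fx': 371.64829954431775, 'fy': 371.64829954431775, 'cx': 317.7895022932334, 'cy': 236.97769503024796}
[[ 0.4061  0.8802  0.2455  0.3149]
 [-0.9138  0.3916  0.1077 -0.5457]
 [-0.0013 -0.2681  0.9634  0.3724]
 [ 0.      0.      0.      1.    ]]
{'t': 0.15, 'q': array([-1.272 ,  0.0532,  1.614 ,  0.    ,  1.476 , -0.119 ]), 'dq': array([-0.0002, -0.003 , -0.0042,  0.0005, -0.0002, -0.0009]), 'effort': array([  0.0003, -39.4241, -37.0722,  -0.0001,   0.0046,  -0.    ]), 'tool_pos': array([ 0.2535, -0.5708,  0.2303]), 'tool_rot': array([-3.0717, -0.6512,  0.0002]), 'contact_force': array([-0.7839,  1.2041,  0.329 ]), 'wrist_torque': array([-0.0298,  0.0218,  0.0157]), 'grip_force': 0.0, 'opening': 0.0855644898291708}
```

View pics/top0.png

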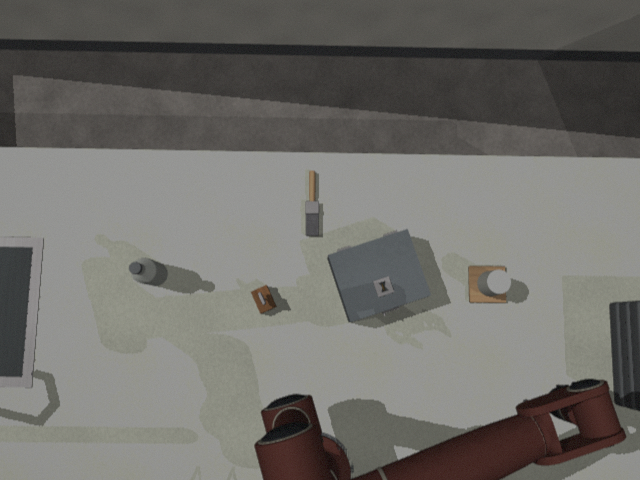

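View pics/scene0.png

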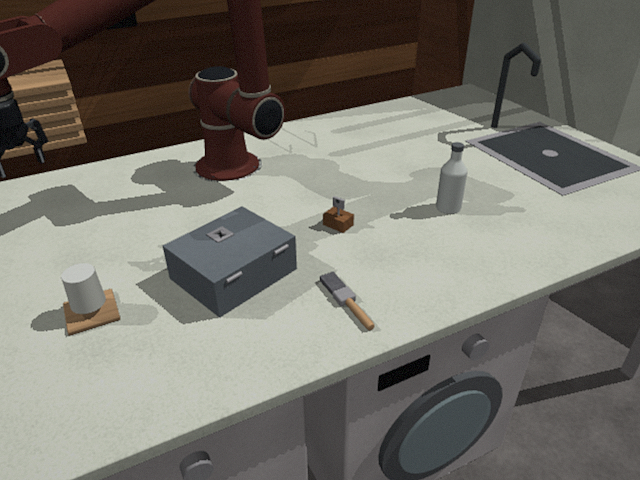

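View pics/wrist0.png

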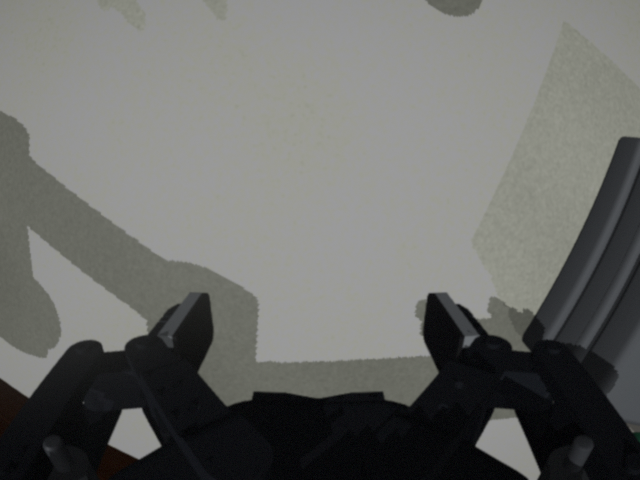

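The top view shows the bottle at (148,270), the stand and key at (263,299), the chest with its lock plate at (384,287) and the cup at (497,282). In the scene view the key bow is at (339,204) and the plate at (220,234). The wrist view shows only the fingers and bare bench.

```bash
cat > h.py <<'E'
import numpy as np, cv2
from scipy.spatial.transform import Rotation as R
from station import get_obs, optics
np.set_printoptions(precision=4,suppress=True)
def ray(m,u,v):
    x=(u-m['cx'])/m['fx']; y=(v-m['cy'])/m['fy']; T=np.array(m['cam_to_world'])
    if m.get('fish'):
        r=np.hypot(x,y); s=np.sinc(r/np.pi); d=np.array([x*s,-y*s,-np.cos(r)])
    else: d=np.array([x,-y,-1.]); d/=np.linalg.norm(d)
    return T[:3,3],T[:3,:3]@d
def model(n):
    m=dict(optics.camera_model(n)); m['fish']=n=='wrist'; return m
def plane(m,u,v,z):
    o,d=ray(m,u,v); return o+d*(z-o[2])/d[2]
def tri(*obs):   # (m,u,v)
    A=np.zeros((3,3));b=np.zeros(3);L=[]
    for m,u,v in obs:
        o,d=ray(m,u,v);P=np.eye(3)-np.outer(d,d);A+=P;b+=P@o;L.append((o,P))
    p=np.linalg.solve(A,b); return p,max(np.linalg.norm(P@(p-o)) for o,P in L)
def snap(n,f):
    m=model(n); im=optics.get_image(n)[:,:,::-1].copy(); cv2.imwrite(f,im)
    import pickle; pickle.dump(m,open(f+'.pkl','wb')); return m,im
def load(f):
    import pickle; return pickle.load(open(f+'.pkl','rb')),cv2.imread(f)
def rows(target,yaw):   # total shift in tool axes for a straight move to a tool-down target, then turn about tool z
    o=get_obs(); Rt=R.from_rotvec(o['tool_rot']); d=Rt.inv().apply(np.array(target)-o['tool_pos'])*1000
    x=Rt.apply([1,0,0]); y=Rt.apply([0,1,0]); cur=np.arctan2(y[1],y[0])
    dy=(yaw-cur+np.pi/2)%np.pi-np.pi/2
    G=R.from_matrix(np.array([[np.sin(yaw),np.cos(yaw),0],[-np.cos(yaw),np.sin(yaw),0],[0,0,-1]]))
    tilt=(Rt.inv()*G).as_rotvec()
    print('t',o['t'],'pos',o['tool_pos'],'shift mm',d,'yaw now(y axis)',cur,'turn about tool z',-dy,'zaxis',Rt.apply([0,0,1]),'q6',o['q'][5],'full',tilt)
E
python3 - <<'E'
from h import *
t,s=model('top'),model('scene')
print('bow',tri((t,263,296),(s,339,204)))
print('hole',tri((t,384,287),(s,220,234)))
for p in [(328,255),(407,230),(431,296),(350,322)]: print('corner',plane(t,*p,.1))
for p in [(251,292),(268,285),(276,305),(259,313)]: print('stand',plane(t,*p,.036))
a,b=cv2.imread('pics/top0.png'),cv2.imread('pics/scene0.png')
c=[cv2.resize(x,(400,300),interpolation=cv2.INTER_CUBIC) for x in (a[275:323,230:294],a[260:314,348:420],b[185:239,303:375],b[209:257,188:252])]
cv2.imwrite('pics/crops.png',np.vstack([np.hstack(c[:2]),np.hstack(c[2:])]))
E
```

```text
bow (array([0.4999, 0.1518, 0.0706]), np.float64(0.0012135934712406231))
hole (array([ 0.5286, -0.1905,  0.1003]), np.float64(0.0013998522257024136))
corner [ 0.6166 -0.0329  0.1   ]
corner [ 0.692  -0.2577  0.1   ]
corner [ 0.5048 -0.3244  0.1   ]
corner [ 0.4291 -0.0967  0.1   ]
stand [0.512  0.1894 0.036 ]
stand [0.5332 0.1403 0.036 ]
stand [0.4753 0.1155 0.036 ]
stand [0.4515 0.1643 0.036 ]
```

View pics/crops.png

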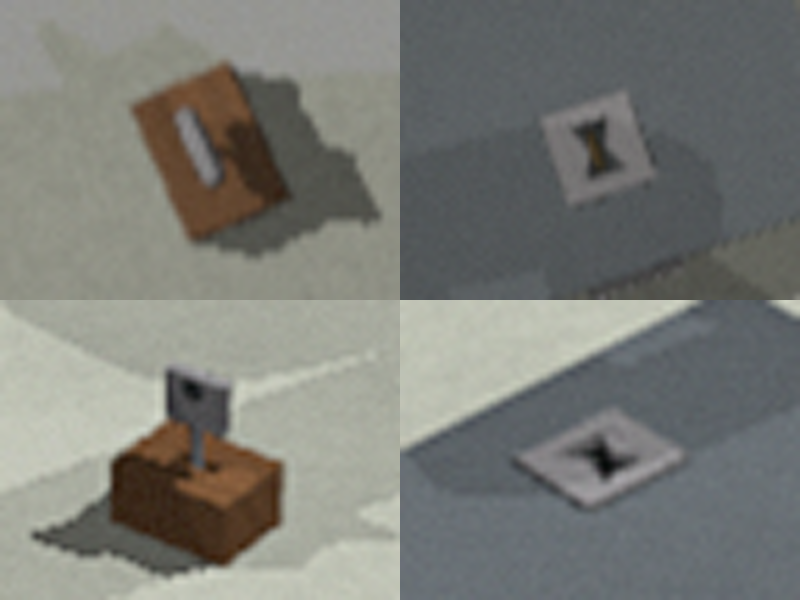

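The crops show the bow standing edge-up in the stand and the bow-tie slot centred on the plate. Both positions agree with the sizes given: the bow is at about (0.497, 0.152) and the hole at (0.528, -0.190), z about 0.10. I go over the lock first.

```bash
python3 - <<'E'
from h import *
rows([.5286,-.1905,.24],.328+np.pi/2)
rows([.497,.152,.24],.42+np.pi/2)
E
```

```text
Traceback (most recent call last):
  File "h.py", line 29, in rows
    G=R.from_matrix(np.array([[np.sin(yaw),np.cos(yaw),0],[-np.cos(yaw),np.sin(yaw),0],[0,0,-1]]))
  File "scipy/spatial/transform/_rotation.pyx", line 1143, in scipy.spatial.transform._rotation.Rotation.from_matrix
ValueError: Non-positive determinant (left-handed or null coordinate frame) in rotation matrix 0: [[ 0.9467 -0.3222  0.    ]
 [ 0.3222  0.9467  0.    ]
 [ 0.      0.     -1.    ]].
```

```bash
python3 - <<'E'
s=open('h.py').read()
s=s.replace("    G=R.from","    yaw=cur+dy\n    G=R.from").replace("[[np.sin(yaw),np.cos(yaw),0],[-np.cos(yaw),","[[-np.sin(yaw),np.cos(yaw),0],[np.cos(yaw),")
open('h.py','w').write(s)
E
python3 - <<'E'
from h import *
rows([.5286,-.1905,.24],.328+np.pi/2)
rows([.497,.152,.24],.42+np.pi/2)
E
```

```text
t 0.15 pos [ 0.2535 -0.5708  0.2303] shift mm [ 405.7556 -235.9247   -9.2131] yaw now(y axis) -1.152975028035378 turn about tool z 0.08982129875951816 zaxis [-0.0005  0.0015 -1.    ] q6 -0.1189867526735465 full [-0.0016 -0.0001  0.0898]
t 0.15 pos [ 0.2535 -0.5708  0.2303] shift mm [ 515.8501 -561.7831   -8.6726] yaw now(y axis) -1.152975028035378 turn about tool z -0.002178701240481473 zaxis [-0.0005  0.0015 -1.    ] q6 -0.1189867526735465 full [-0.0016 -0.0002 -0.0022]
```

```bash
python3 -m pendant '[[[33.8,-19.7,-0.8],[0,0,0],1],[[33.8,-19.7,-0.8],[0,0,0],1],[[33.8,-19.7,-0.8],[0,0,0],1],[[33.8,-19.7,-0.8],[0,0,0],1],[[33.8,-19.7,-0.8],[0,0,0],1],[[33.8,-19.7,-0.8],[0,0,0],1],[[33.8,-19.7,-0.8],[0,0,0],1],[[33.8,-19.7,-0.8],[0,0,0],1],[[33.8,-19.7,-0.8],[0,0,0],1],[[33.8,-19.7,-0.8],[0,0,0],1],[[33.8,-19.7,-0.8],[0,0,0],1],[[33.8,-19.7,-0.8],[0,0,0.09],1]]' 40
python3 -m pendant '[[[0,0,0],[0,0,0],1],[[0,0,0],[0,0,0],1],[[0,0,0],[0,0,0],1]]'
python3 - <<'E'
from h import *
snap('wrist','pics/w1.png')
rows([.5286,-.1905,.24],.328+np.pi/2)
E
```

```text
t: 1.15
tool_pos: [0.529, -0.1887, 0.2407]
tool_rot: [-3.1, -0.51, 0.0]
contact_force: [0.5, -0.8, -0.5]
opening: 0.0856
grip_force: 0.0
t: 1.4
tool_pos: [0.5282, -0.1905, 0.2405]
tool_rot: [-3.099, -0.514, 0.001]
contact_force: [-0.2, 0.0, -0.2]
opening: 0.0852
grip_force: 0.0
t 1.45 pos [ 0.5279 -0.1911  0.2405] shift mm [ 0.8767 -0.3505  0.5141] yaw now(y axis) -1.2433440759467833 turn about tool z -0.0005477491518863786 zaxis [-0.0008 -0.     -1.    ] q6 0.7636636849828803 full [-0.0002  0.0008 -0.0005]
```

View pics/w1.png

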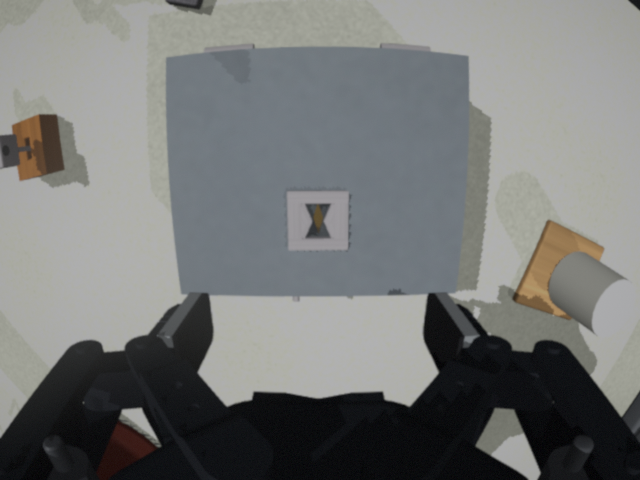

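The lock plate is upright in the wrist view, corners about (287,191) to (348,250), with the slot centre at (318,221). The stand is at the left edge (38,147) and the cup at the right. Next comes a second view from the side, then on to the key.

```bash
python3 -m pendant '[[[9,-37,0],[0,0,0],1],[[9,-37,0],[0,0,0],1],[[9,-37,0],[0,0,0],1],[[0,0,0],[0,0,0],1],[[0,0,0],[0,0,0],1],[[0,0,0],[0,0,0],1]]'
python3 - <<'E'
from h import *
snap('wrist','pics/w2.png')
E
python3 -m pendant '[[[9,-37,0],[0,0,0],1],[[9,-37,0],[0,0,0],1],[[9,-37,0],[0,0,0],1],[[9,-37,0],[0,0,0],1],[[9,-37,0],[0,0,0],1],[[9,-37,0],[0,0,-0.09],1],[[0,0,0],[0,0,0],1],[[0,0,0],[0,0,0],1],[[0,0,0],[0,0,0],1]]'
cat >> h.py <<'E'
def plate(f):
    m,im=load(f); g=im.astype(int).mean(2); best=None
    # bright patch enclosed by the chest's grey
    for th in range(110,215,5):
        n,l,st,c=cv2.connectedComponentsWithStats((g>th).astype(np.uint8))
        for i in range(1,n):
            x,y,w,h,a=st[i]
            if 35<w<110 and 35<h<110 and a>.6*w*h and y<330:
                cn=cv2.findContours((l==i).astype(np.uint8),0,2)[0][0]; r=cv2.minAreaRect(cn)
                pts=np.array([plane(m,*p,.103) for p in cv2.boxPoints(r)]); e=np.linalg.norm(np.roll(pts,-1,0)-pts,axis=1)
                err=abs(e-.047).max()
                if best is None or err<best[0]: best=(err,th,r,pts,e)
    return m,best
E
python3 - <<'E'
from h import *
m,im=snap('wrist','pics/w3.png')
P=[]
for f in ('pics/w1.png','pics/w2.png'):
    mm,b=plate(f); 
    if b: 
        err,th,r,pts,e=b; d=pts[1]-pts[0]; print(f,th,r,pts.mean(0),'edges',e,'ang mod90',np.degrees(np.arctan2(d[1],d[0]))%90); P.append((mm,*r[0]))
print(tri(*P) if len(P)==2 else '')
rows([.497,.152,.24],.42+np.pi/2)
E
```

```text
t: 1.95
tool_pos: [0.518, -0.078, 0.241]
tool_rot: [3.099, 0.511, 0.0]
contact_force: [0.6, -0.0, 0.2]
opening: 0.0854
grip_force: 0.0
t: 2.75
tool_pos: [0.4984, 0.1495, 0.2407]
tool_rot: [3.073, 0.648, -0.001]
contact_force: [0.7, -0.2, -0.2]
opening: 0.0858
grip_force: 0.0
pics/w1.png 130 ((317.4999694824219, 220.49998474121094), (60.99999237060547, 58.99999237060547), -0.0) [ 0.53   -0.1919  0.103 ] edges [0.047  0.0464 0.047  0.0483] ang mod90 17.717101885164087
pics/w2.png 145 ((449.0, 253.0), (52.0, 54.0), 90.0) [ 0.5294 -0.1922  0.103 ] edges [0.0478 0.0468 0.0502 0.0448] ang mod90 19.077544242804507
(array([ 0.5297, -0.1919,  0.1013]), np.float64(0.00035507522601502093))
t 2.8 pos [0.4984 0.1492 0.2408] shift mm [-0.1202 -3.1676  0.7509] yaw now(y axis) -1.1557568159064755 turn about tool z -0.0049604891115784255 zaxis [-0.0002 -0.0005 -1.    ] q6 1.3037221813851958 full [ 0.0004  0.0004 -0.005 ]
```

View pics/w3.png

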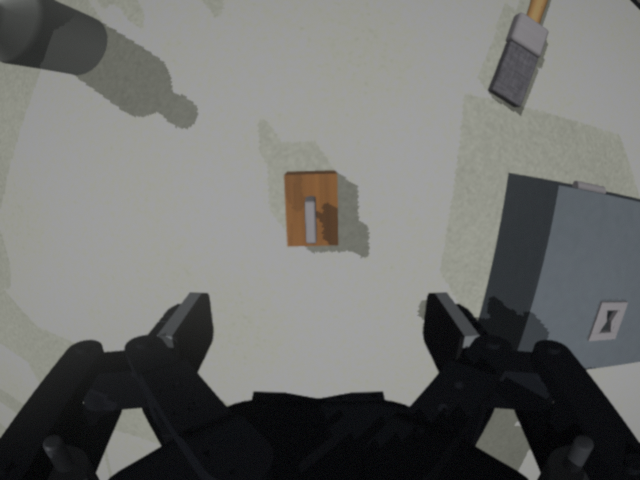

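The stand is at (312,209), with the bow's top edge a light bar at (304–317, 197–243). The chest and plate are on the right. Next I measure the bow and take a second view 60 mm to the side.

```bash
python3 -m pendant '[[[0,-30,0],[0,0,0],1],[[0,-30,0],[0,0,0],1],[[0,0,0],[0,0,0],1],[[0,0,0],[0,0,0],1],[[0,0,0],[0,0,0],1]]'
cat >> h.py <<'E'
def bowstand(f,win):
    m,im=load(f); x0,y0,x1,y1=win; hsv=cv2.cvtColor(im,cv2.COLOR_BGR2HSV)
    st=((hsv[...,0]<20)&(hsv[...,1]>90)).astype(np.uint8); w=np.zeros_like(st); w[y0:y1,x0:x1]=1; st*=w
    n,l,s,c=cv2.connectedComponentsWithStats(st); i=1+np.argmax(s[1:,4]); x,y,ww,h,a=s[i]
    cn=max(cv2.findContours((l==i).astype(np.uint8),0,2)[0],key=cv2.contourArea); hull=cv2.convexHull(cn)
    box=np.zeros_like(st); cv2.fillConvexPoly(box,hull,1)
    met=((hsv[...,1]<70)&(hsv[...,2]>75)).astype(np.uint8)*box
    n,l,s,c=cv2.connectedComponentsWithStats(met); i=1+np.argmax(s[1:,4])
    cm=max(cv2.findContours((l==i).astype(np.uint8),0,2)[0],key=cv2.contourArea)
    return m,cv2.minAreaRect(hull),cv2.minAreaRect(cm),s[i]
E
python3 - <<'E'
from h import *
snap('wrist','pics/w4.png')
P=[]
for f,win in (('pics/w3.png',(270,160,360,260)),('pics/w4.png',(150,150,560,290))):
    m,st,bw,s=bowstand(f,win); print(f,st,bw,s)
    b=np.array([plane(m,*p,.087) for p in cv2.boxPoints(bw)]); e=np.roll(b,-1,0)-b
    print(' bow',b.mean(0),np.linalg.norm(e,axis=1),np.arctan2(e[:,1],e[:,0])%np.pi)
    b=np.array([plane(m,*p,.036) for p in cv2.boxPoints(st)]); e=np.roll(b,-1,0)-b
    print(' stand',b.mean(0),np.linalg.norm(e,axis=1),np.arctan2(e[:,1],e[:,0])%np.pi)
    P.append((m,*bw[0]))
print(tri(*P))
im=np.hstack([cv2.resize(cv2.imread('pics/w3.png')[150:270,260:380],(400,400)),cv2.resize(cv2.imread('pics/w4.png')[140:290,320:470],(400,400))])
cv2.imwrite('pics/c2.png',im)
E
```

```text
t: 3.22
tool_pos: [0.4741, 0.2042, 0.2409]
tool_rot: [3.073, 0.648, 0.0]
contact_force: [-1.3, -0.0, -0.2]
opening: 0.0855
grip_force: 0.0
pics/w3.png ((311.0, 208.5), (73.0, 52.0), 90.0) ((310.3876647949219, 219.52783203125), (47.13315200805664, 11.624361038208008), 87.39744567871094) [304 196  13  48 505]
 bow [0.4953 0.1524 0.087 ] [0.0094 0.0395 0.0097 0.0396] [2.0313 0.4595 2.0343 0.452 ]
 stand [0.494  0.1523 0.036 ] [0.0486 0.0711 0.0508 0.0713] [1.9848 0.4276 1.987  0.3968]
pics/w4.png ((372.5, 208.5), (73.0, 53.0), 90.0) ((379.0, 219.5), (45.0, 18.0), 90.0) [370 197  19  46 572]
 bow [0.4941 0.1554 0.087 ] [0.0149 0.0383 0.0154 0.0381] [1.9986 0.4616 1.985  0.4498]
 stand [0.494  0.1528 0.036 ] [0.0506 0.0723 0.053  0.0712] [2.004  0.4647 1.9844 0.4328]
(array([0.4919, 0.1513, 0.0697]), np.float64(6.256888974881216e-05))
```

View pics/c2.png

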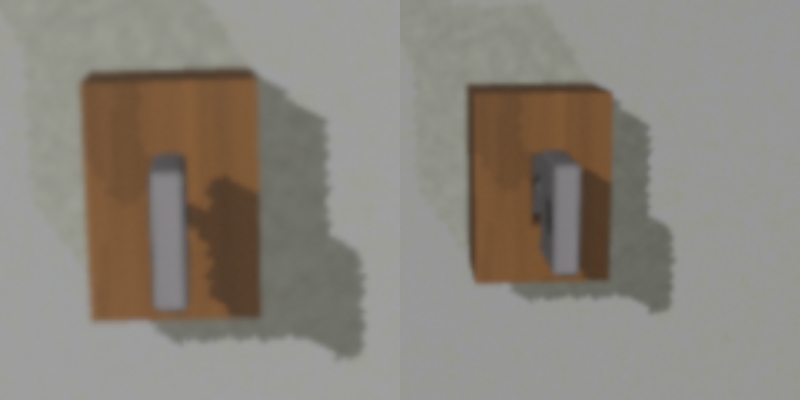

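Both views show the top face clearly: in w3 its centre is (310.6,221.7), and in w4 it is (382.8,222.1). The automatic boxes also took in the bow's side face. I retriangulate with the top-face pixels.

```bash
python3 - <<'E'
from h import *
a=load('pics/w3.png')[0];b=load('pics/w4.png')[0]
A=lambda x,y:(260+.3*x,150+.3*y)
B=lambda x,y:(320+.375*(x-400),140+.375*y)
p,e=tri((a,*A(168.5,239)),(b,*B(567.5,219))); print(p,e)
for m,q in ((a,[A(167.5,170),A(170,308)]),(b,[B(566.5,164),B(568,274)])):
    w=[plane(m,*x,.087) for x in q]; d=w[0]-w[1]; print((w[0]+w[1])/2,np.linalg.norm(d),np.arctan2(d[1],d[0]))
rows([*p[:2],.087-.015+.019-.015],.42+np.pi/2)
print(optics.camera_model('top')['cx'])
t=model('top'); print('top',plane(t,230+198/6.25,275+145/6.25,.087),plane(t,348+598/5.556-400/5.556,260+148/5.556,.103))
E
```

```text
[0.4937 0.1516 0.0864] 0.00013451233750622223
[0.4938 0.1516 0.087 ] 0.034839800944422544 0.4291943325085706
[0.4934 0.1516 0.087 ] 0.03515167878228342 0.4724449145035611
t 3.2667 pos [0.4742 0.2041 0.2409] shift mm [ -3.3505  55.8733 164.9373] yaw now(y axis) -1.1553685624851215 turn about tool z -0.004572235690225135 zaxis [ 0.0002 -0.0004 -1.    ] q6 1.4179862979626203 full [ 0.0005  0.     -0.0046]
324.5678452585005
top [0.4924 0.1527 0.087 ] [ 0.529  -0.1905  0.103 ]
```

Bow top measures z = 0.0864 against an expected 0.087, and its length is 35 mm against 36. Moving to the grasp at TCP z = 0.053.

```bash
python3 -m pendant '[[[-1.7,28,0],[0,0,0],1],[[-1.7,28,0],[0,0,-0.009],1],[[0,0,38],[0,0,0],1],[[0,0,38],[0,0,0],1],[[0,0,38],[0,0,0],1],[[0,0,38],[0,0,0],1],[[0,0,26],[0,0,0],1],[[0,0,10],[0,0,0],1],[[0,0,0],[0,0,0],1],[[0,0,0],[0,0,0],1]]'
python3 - <<'E'
from h import *
rows([.4937,.1516,.053],.425+np.pi/2)
E
python3 -m pendant '[[[0,0,0],[0,0,0],0.3],[[0,0,0],[0,0,0],0.15],[[0,0,0],[0,0,0],0],[[0,0,0],[0,0,0],0],[[0,0,0],[0,0,0],0],[[0,0,0],[0,0,0],0],[[0,0,0],[0,0,0],0],[[0,0,0],[0,0,0],0]]' 40
python3 -c "
from h import *
rows([.4937,.1516,.053],.425+np.pi/2)"
```

```text
t: 4.1
tool_pos: [0.494, 0.1525, 0.0537]
tool_rot: [3.071, 0.664, 0.001]
contact_force: [0.1, 0.4, 0.3]
opening: 0.0859
grip_force: 0.0
t 4.1 pos [0.494  0.1525 0.0537] shift mm [-0.6214  0.6609  0.7218] yaw now(y axis) -1.1451765112380705 turn about tool z 0.0006198155568259978 zaxis [ 0.0007  0.     -1.    ] q6 1.3005835377533457 full [ 0.0003 -0.0007  0.0006]
t: 4.77
tool_pos: [0.4933, 0.1532, 0.0533]
tool_rot: [-3.07, -0.665, -0.001]
contact_force: [-0.4, -1.2, 3.5]
opening: 0.0083
grip_force: 40.2
t 4.7667 pos [0.4933 0.1532 0.0533] shift mm [-0.3304  1.5725  0.323 ] yaw now(y axis) -1.143916489920349 turn about tool z 0.0018798368745471805 zaxis [ 0.0005  0.0002 -1.    ] q6 1.3007091226657375 full [ 0.     -0.0005  0.0019]
```

Gripped at 40 N with an 8.3 mm opening. I lift straight up and look at the key in hand.

```bash
python3 -m pendant '[[[0,0,-5],[0,0,0],0],[[0,0,-10],[0,0,0],0],[[0,0,-12],[0,0,0],0],[[0,0,-15],[0,0,0],0],[[0,0,-25],[0,0,0],0],[[0,0,-30],[0,0,0],0],[[0,0,-35],[0,0,0],0],[[0,0,-20],[0,0,0],0],[[0,0,0],[0,0,0],0],[[0,0,0],[0,0,0],0],[[0,0,0],[0,0,0],0]]'
python3 - <<'E'
from h import *
for f in ('pics/w1.png',):   # lock yaw from slot/plate/chest edges
    m,im=load(f)
    for q in ([(168,57),(467,57)],[(182,292),(458,292)],[(167,60),(181,290)],[(468,60),(459,290)]):
        w=[plane(m,*x,.1) for x in q]; d=w[1]-w[0]; print(q,np.linalg.norm(d),np.arctan2(d[1],d[0])%(np.pi/2))
m,im=snap('wrist','pics/w5.png'); 
L=np.array([.530,-.1919]); yaw=.328
rows([*L,.20],yaw+np.pi/2)
cv2.imwrite('pics/w5c.png',cv2.resize(im[150:450,160:480],(640,600)))
E
```

```text
t: 5.68
tool_pos: [0.4924, 0.1529, 0.2044]
tool_rot: [3.07, 0.665, -0.002]
contact_force: [-0.4, -0.0, -0.9]
opening: 0.0087
grip_force: 39.7
[(168, 57), (467, 57)] 0.23621258585246202 0.32905685135972207
[(182, 292), (458, 292)] 0.24089126967231816 0.32832636023783013
[(167, 60), (181, 290)] 0.19310187942836834 0.3301480082473396
[(468, 60), (459, 290)] 0.19332720246849902 0.35297278327678816
t 5.7333 pos [0.492  0.1528 0.2034] shift mm [-108.1096  329.5364    3.4869] yaw now(y axis) -1.1439881803105978 turn about tool z 0.09880814648429848 zaxis [-0.003  -0.0006 -1.    ] q6 1.3007007456837867 full [-0.0006  0.003   0.0988]
```

View pics/w5c.png

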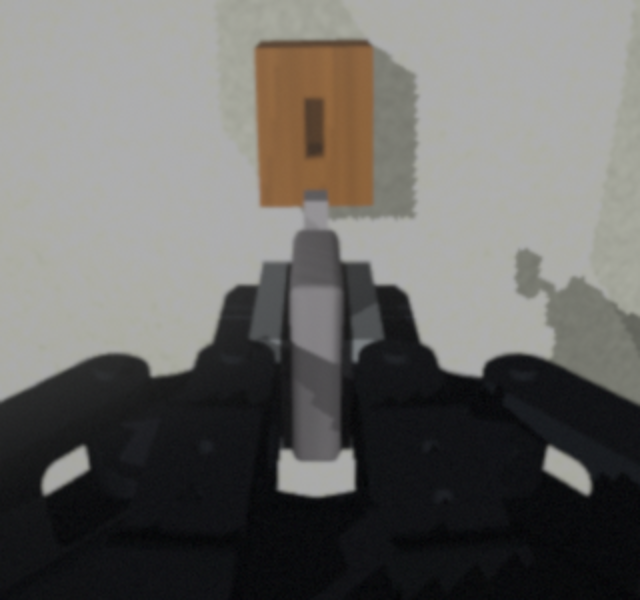

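The key hangs straight in the fingers. The bit's front edge shows at crop x 303–328, y about 190–228, which is wrist pixel u ≈ 317.7. I check its position in the tool frame.

```bash
python3 - <<'E'
from h import *
m,im=load('pics/w5.png'); o=get_obs(); Rt=R.from_rotvec(o['tool_rot']); p=o['tool_pos']
def tool(u,v,z):
    c,d=ray(m,u,v); c=Rt.inv().apply(c-p)*1000; d=Rt.inv().apply(d); return c+d*(z-c[2])/d[2]
g=im.astype(int).mean(2)
print('column',[(v,int(g[v,314:322].mean())) for v in range(240,268)])
for v in (250,255,260): print('row',v,g[v,306:331].astype(int))
for u,v,z in ((317.75,246,45),(317.75,249.5,41),(317.75,255,38)): print((u,v,z),tool(u,v,z))
# bow top face, z=-34 from TCP
for z,v0 in ((-34,320),(-34,350)): print('bow',g[v0,290:345].astype(int))
# rays of lock and its bias
m1=load('pics/w1.png')[0]; print(plane(m1,317.5,220.5,.103))
E
```

```text
column [(240, 99), (241, 99), (242, 98), (243, 98), (244, 97), (245, 94), (246, 92), (247, 92), (248, 92), (249, 98), (250, 119), (251, 142), (252, 148), (253, 148), (254, 148), (255, 148), (256, 148), (257, 148), (258, 148), (259, 147), (260, 145), (261, 142), (262, 140), (263, 136), (264, 122), (265, 100), (266, 88), (267, 86)]
row 250 [100  99 100  97 101 108 115 119 120 120 120 120 119 119 119 119 119 116
 105  98  98  97  97  99 100]
row 255 [170 171 171 168 157 143 143 147 148 148 148 147 148 148 148 148 147 142
 131 124 120 121 119 120 120]
row 260 [171 172 172 173 169 162 146 137 137 141 143 146 148 148 149 148 149 153
 161 162 152 152 161 165 166]
(317.75, 246, 45) [ 9.4478  2.0747 45.    ]
(317.75, 249.5, 41) [ 8.7598  2.0713 41.    ]
(317.75, 255, 38) [ 6.7395  2.0693 38.    ]
bow [ 62  66  69  72  80  96 108 114 115 105  71  45  37  38  39  65 101 122
 128 130 131 132 132 131 130 131 130 131 131 131 131 131 132 130 130 127
 121 111 101  88  69  48  36  34  39  54  87 113 119 120 120 119 119 117
 111]
bow [20 19 18 18 17 12 16 19 13 14 18 22 22 22 26 32 52 67 76 83 88 92 92 92
 92 88 81 78 78 77 79 79 80 79 78 77 75 74 72 64 41 19 19 18 17 16 16 13
 11 14 18 20 19 22 18]
[ 0.5304 -0.1917  0.103 ]
```

```bash
python3 - <<'E'
from h import *
o=get_obs(); Rt=R.from_rotvec(o['tool_rot']); p=o['tool_pos']
m5=load('pics/w5.png')[0]
def tool(m,Rt,p,u,v,z):
    c,d=ray(m,u,v); c=Rt.inv().apply(c-p)*1000; d=Rt.inv().apply(d); return c+d*(z-c[2])/d[2]
for v,z in ((250,31),(244.5,41)): print('key bit edge (x should be 12)',tool(m5,Rt,p,317.75,v,z))
print('bow top y',tool(m5,Rt,p,317.5,310,-34))
# camera pose in tool, and lock in the tool at w1 using the same camera-in-tool transform
Tc=np.array(m5['cam_to_world']); C=Rt.inv().apply(Tc[:3,3]-p)*1000; print('cam in tool',C,(Rt.inv()*R.from_matrix(Tc[:3,:3])).as_rotvec())
m1=load('pics/w1.png')[0]; g=load('pics/w1.png')[1].astype(int).mean(2)
yaw=-1.24334; R1=R.from_matrix(np.array([[-np.sin(yaw),np.cos(yaw),0],[np.cos(yaw),np.sin(yaw),0],[0,0,-1]])); p1=np.array([.5279,-.1911,.2405])
print('lock in tool',tool(m1,R1,p1,317.5,220.5,137.5), 'plate edges', [tool(m1,R1,p1,*q,137.5) for q in ((287,220.5),(348,220.5),(317.5,190.5),(317.5,250))])
print(g[186:195,300].astype(int),g[246:256,300].astype(int),g[220,283:292].astype(int),g[220,344:353].astype(int))
stand=tool(m5,Rt,p,317.3,214,167.4); print('stand slot',stand)
print(R1.apply([1,0,0]),R1.apply([0,1,0]))
E
```

```text
key bit edge (x should be 12) [11.6368  2.0614 31.    ]
key bit edge (x should be 12) [11.4716  2.0704 41.    ]
bow top y [ 11.4836   1.9214 -34.    ]
cam in tool [  66.5321    1.8877 -143.302 ] [2.0768 2.0764 0.281 ]
lock in tool [  2.1869   1.4053 137.5   ] plate edges [array([  2.1777, -22.2004, 137.5   ]), array([  2.2549,  25.0098, 137.5   ]), array([ 25.5896,   1.3679, 137.5   ]), array([-21.6973,   1.4426, 137.5   ])]
[120 117 113 109 112 131 147 150 152] [153 153 152 147 136 126 124 123 124 123] [121 121 119 119 130 144 151 153 154] [151 149 148 142 120 115 119 123 122]
stand slot [  0.8785   1.8025 167.4   ]
[0.9469 0.3216 0.    ] [ 0.3216 -0.9469  0.    ]
```

```bash
python3 -m pendant '[[[-11.9,36.4,0],[0,0,0],0],[[-11.9,36.4,0],[0,0,0],0],[[-11.9,36.4,0],[0,0,0],0],[[-11.9,36.4,0],[0,0,0],0],[[-11.9,36.4,0],[0,0,0],0],[[-11.9,36.4,0],[0,0,0],0],[[-11.9,36.4,0],[0,0,0],0],[[-11.9,36.4,0],[0,0,0],0],[[-11.9,36.4,0],[0,0,0.098],0],[[0,0,15],[0,0,0],0],[[0,0,15],[0,0,0],0],[[0,0,0],[0,0,0],0]]'
python3 -m pendant '[[[0,0,0],[0,0,0],0],[[0,0,0],[0,0,0],0],[[0,0,0],[0,0,0],0]]'
python3 - <<'E'
from h import *
rows([.5301,-.1899,.165],.329+np.pi/2)
m,im=snap('wrist','pics/w6.png'); cv2.imwrite('pics/w6c.png',cv2.resize(im[190:310,238:398],(800,600),interpolation=cv2.INTER_CUBIC))
s=optics.get_image('scene'); cv2.imwrite('pics/s6.png',s[:,:,::-1])
E
```

```text
t: 6.73
tool_pos: [0.5281, -0.1889, 0.1691]
tool_rot: [-3.094, -0.511, 0.013]
contact_force: [-1.4, -0.2, -1.3]
opening: 0.0085
grip_force: 39.9
t: 6.98
tool_pos: [0.5316, -0.1892, 0.1756]
tool_rot: [3.099, 0.515, 0.001]
contact_force: [0.5, -0.3, -1.0]
opening: 0.0085
grip_force: 39.9
t 6.9833 pos [ 0.5316 -0.1892  0.1756] shift mm [-1.631   0.1952 10.5819] yaw now(y axis) -1.2411839272509049 turn about tool z 0.0006123995439919483 zaxis [ 0.0007 -0.0004 -1.    ] q6 0.7674090407315793 full [ 0.0006 -0.0005  0.0006]
```

View pics/w6c.png

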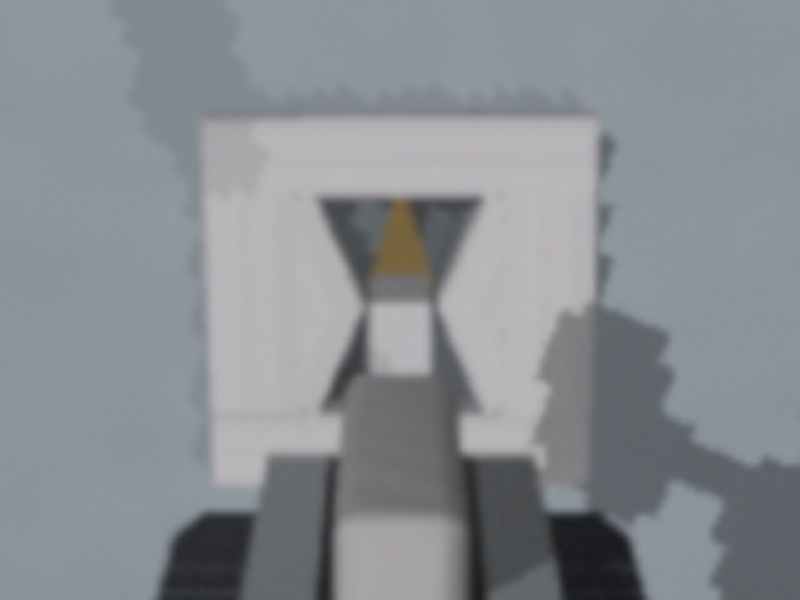

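The bit (crop x 368–432, centre 400) is laterally centred on the slot (320–482, centre 401). The slot's ends are at crop y 198 and 412, and the bit's top edge is at 300. I compute the offset along x from these.

```bash
python3 - <<'E'
from h import *
o=get_obs(); Rt=R.from_rotvec(o['tool_rot']); p=o['tool_pos']; m=load('pics/w6.png')[0]
def tool(u,v,z):
    c,d=ray(m,u,v); c=Rt.inv().apply(c-p)*1000; d=Rt.inv().apply(d); return c+d*(z-c[2])/d[2]
h=(p[2]-.103)*1000
print('slot ends',tool(318.2,229.6,h),tool(318.2,272.4,h),'plate',tool(318,190+116/5,h),tool(318,190+485/5,h))
print('waist sides',tool(238+367/5,250.6,h),tool(238+437/5,250.6,h))
print('bit edge',tool(318,250,31),tool(318,245,41))
rows([.5301,-.1899,.165],.329+np.pi/2)
E
```

```text
slot ends [11.1168  2.1345 72.9608] [-16.1908   2.1538  72.9608] plate [21.1163  2.0099 72.9608] [-26.0316   2.0358  72.9608]
waist sides [-2.0326 -1.9806 72.9608] [-2.0299  6.5104 72.9608]
bit edge [11.6611  1.9887 31.    ] [11.1847  1.9952 41.    ]
t 7.0833 pos [ 0.5318 -0.1893  0.176 ] shift mm [-1.7939  0.0365 10.9589] yaw now(y axis) -1.2411739633546355 turn about tool z 0.000622363440260898 zaxis [ 0.0014 -0.0008 -1.    ] q6 0.7674060775096088 full [ 0.0012 -0.0011  0.0006]
```

Both measures agree on a correction of (-1.9, +0.15) mm. I apply it and lower until the nose is just inside.

```bash
python3 -m pendant '[[[-1.9,0.15,0],[0,0,0],0],[[0,0,10],[0,0,0],0],[[0,0,10],[0,0,0],0],[[0,0,4],[0,0,0],0],[[0,0,2],[0,0,0],0],[[0,0,2],[0,0,0],0],[[0,0,2],[0,0,0],0],[[0,0,0],[0,0,0],0],[[0,0,0],[0,0,0],0]]'
python3 -c "
from h import *
rows([.5301,-.1899,.137],.329+np.pi/2);print(get_obs()['wrist_torque'])"
```

```text
t: 7.83
tool_pos: [0.5296, -0.1903, 0.145]
tool_rot: [3.099, 0.514, 0.0]
contact_force: [0.7, -0.3, -1.2]
opening: 0.0088
grip_force: 39.9
t 7.8333 pos [ 0.5296 -0.1903  0.145 ] shift mm [ 0.6015 -0.2393  8.0435] yaw now(y axis) -1.2419859621752896 turn about tool z -0.0001896353803925166 zaxis [ 0.0002 -0.0001 -1.    ] q6 0.76474279349906 full [ 0.0001 -0.0001 -0.0002]
[-0.0283 -0.003   0.0036]
```

```bash
python3 -m pendant '[[[0,0,2],[0,0,0],0],[[0,0,2],[0,0,0],0],[[0,0,2],[0,0,0],0],[[0,0,1],[0,0,0],0],[[0,0,1],[0,0,0],0],[[0,0,0],[0,0,0],0],[[0,0,0],[0,0,0],0]]'
python3 -c "
from h import *
rows([.5301,-.1899,.137],.329+np.pi/2);print(get_obs()['wrist_torque'])"
```

```text
t: 8.42
tool_pos: [0.5295, -0.1901, 0.1373]
tool_rot: [-3.099, -0.514, -0.0]
contact_force: [-1.0, 2.4, 2.3]
opening: 0.0088
grip_force: 40.4
t 8.4167 pos [ 0.5295 -0.1901  0.1373] shift mm [ 0.5847 -0.0012  0.262 ] yaw now(y axis) -1.2419385400059044 turn about tool z -0.00014221321100826856 zaxis [ 0.      0.0004 -1.    ] q6 0.7647907527685339 full [-0.0003 -0.0001 -0.0001]
[ 0.4047  0.2322 -0.0515]
```

```bash
python3 -m pendant '[[[0,0,0.5],[0,0,0],0],[[0,0,0.5],[0,0,0],0],[[0,0,0],[0,0,0],0]]'
python3 -m pendant '[[[0,0,0.5],[0,0,0],0],[[0,0,0.5],[0,0,0],0],[[0,0,0],[0,0,0],0],[[0,0,0],[0,0,0],0]]'
python3 -c "
from h import *
rows([.5301,-.1899,.137],.329+np.pi/2);print(get_obs()['wrist_torque'])"
```

```text
t: 8.67
tool_pos: [0.5297, -0.1902, 0.1371]
tool_rot: [-3.099, -0.514, -0.0]
contact_force: [-2.6, 2.5, 6.2]
opening: 0.0085
grip_force: 41.1
t: 9.0
tool_pos: [0.5298, -0.1902, 0.1369]
tool_rot: [-3.099, -0.514, -0.001]
contact_force: [-3.3, 3.3, 9.6]
opening: 0.0087
grip_force: 41.6
t 9.0 pos [ 0.5298 -0.1902  0.1369] shift mm [ 0.3635 -0.1915 -0.0717] yaw now(y axis) -1.2418114493882408 turn about tool z -1.5122593344685242e-05 zaxis [ 0.0004  0.0001 -1.    ] q6 0.764749890252597 full [ 0.     -0.0004 -0.    ]
[ 0.7645  0.8734 -0.045 ]
```

Contact at pin0: foot 11 mm down, as expected, at about 4 N/mm. I wiggle clockwise under about 9 N.

```bash
python3 -m pendant '[[[0,0,0],[0,0,0.03],0],[[0,0,0],[0,0,0.03],0],[[0,0,0],[0,0,0.03],0],[[0,0,0],[0,0,0.03],0],[[0,0,0],[0,0,0.03],0],[[0,0,0],[0,0,0.03],0],[[0,0,0],[0,0,0.03],0],[[0,0,0],[0,0,0.03],0]]'
python3 -m pendant '[[[0,0,0],[0,0,0.03],0],[[0,0,0],[0,0,0.03],0],[[0,0,0],[0,0,0.03],0],[[0,0,0],[0,0,0.03],0]]'
python3 -c "
from h import *
rows([.5301,-.1899,.137],.329+np.pi/2);print(get_obs()['wrist_torque'])"
```

```text
t: 9.67
tool_pos: [0.5307, -0.191, 0.1369]
tool_rot: [3.136, 0.137, 0.005]
contact_force: [0.3, 1.7, 6.0]
opening: 0.0085
grip_force: 41.0
t: 10.0
tool_pos: [0.5306, -0.1902, 0.1361]
tool_rot: [3.141, -0.051, 0.005]
contact_force: [0.6, 3.4, 4.9]
opening: 0.0085
grip_force: 40.6
t 10.0 pos [ 0.5306 -0.1902  0.1361] shift mm [-0.4714 -0.3281 -0.9167] yaw now(y axis) -1.6033983472041509 turn about tool z -0.36160202040925427 zaxis [ 0.0029 -0.0001 -1.    ] q6 1.1261097252049388 full [ 0.0005 -0.0028 -0.3616]
[ 0.6669 -0.1174  0.0826]
```

```bash
python3 -m pendant '[[[0,0,0.7],[0,0,0],0],[[0,0,0.7],[0,0,0],0],[[0,0,0],[0,0,0],0],[[0,0,0],[0,0,0],0]]'
python3 -m pendant '[[[0,0,0],[0,0,-0.03],0],[[0,0,0],[0,0,-0.03],0],[[0,0,0],[0,0,-0.03],0],[[0,0,0],[0,0,-0.03],0],[[0,0,0],[0,0,-0.03],0],[[0,0,0],[0,0,-0.03],0]]'
python3 -m pendant '[[[0,0,0],[0,0,-0.03],0],[[0,0,0],[0,0,-0.03],0],[[0,0,0],[0,0,-0.03],0],[[0,0,0],[0,0,-0.03],0],[[0,0,0],[0,0,-0.03],0],[[0,0,0],[0,0,-0.03],0]]'
python3 -m pendant '[[[0,0,0],[0,0,-0.03],0],[[0,0,0],[0,0,-0.03],0],[[0,0,0],[0,0,-0.03],0],[[0,0,0],[0,0,-0.03],0],[[0,0,0],[0,0,-0.03],0],[[0,0,0],[0,0,-0.03],0]]'
```

```text
t: 10.33
tool_pos: [0.5308, -0.1903, 0.1359]
tool_rot: [3.141, -0.048, 0.005]
contact_force: [-1.6, 4.2, 10.6]
opening: 0.0085
grip_force: 41.5
t: 10.83
tool_pos: [0.5306, -0.1902, 0.1357]
tool_rot: [3.133, 0.236, 0.004]
contact_force: [-1.3, 4.0, 8.8]
opening: 0.0084
grip_force: 41.3
t: 11.33
tool_pos: [0.5303, -0.19, 0.1346]
tool_rot: [-3.099, -0.517, -0.004]
contact_force: [0.1, 2.5, 3.6]
opening: 0.0087
grip_force: 40.5
t: 11.83
tool_pos: [0.5302, -0.19, 0.134]
tool_rot: [3.04, 0.793, 0.003]
contact_force: [1.0, 3.1, 2.2]
opening: 0.0086
grip_force: 40.4
```

```bash
python3 -m pendant '[[[0,0,1],[0,0,0],0],[[0,0,1],[0,0,0],0],[[0,0,0],[0,0,0],0],[[0,0,0],[0,0,0],0]]'
python3 -m pendant '[[[0,0,0],[0,0,-0.03],0],[[0,0,0],[0,0,-0.03],0],[[0,0,0],[0,0,-0.03],0],[[0,0,0],[0,0,-0.03],0],[[0,0,0],[0,0,-0.03],0],[[0,0,0],[0,0,-0.03],0],[[0,0,0],[0,0,0],0]]'
python3 -c "
from h import *
rows([.5301,-.1899,.137],.329+np.pi/2);print(get_obs()['wrist_torque'])"
```

```text
t: 12.17
tool_pos: [0.5298, -0.1902, 0.1318]
tool_rot: [3.041, 0.79, 0.001]
contact_force: [-0.4, 2.3, 3.5]
opening: 0.0086
grip_force: 40.7
t: 12.75
tool_pos: [0.5297, -0.1904, 0.1314]
tool_rot: [2.957, 1.061, 0.001]
contact_force: [1.4, 1.9, 1.8]
opening: 0.0082
grip_force: 40.2
t 12.75 pos [ 0.5297 -0.1904  0.1314] shift mm [ 0.649  -0.1197 -5.6255] yaw now(y axis) -0.8818701122112056 turn about tool z 0.359926214583691 zaxis [ 0.0006 -0.0003 -1.    ] q6 0.4045866809395168 full [ 0.0006 -0.0004  0.3599]
[ 0.2931 -0.1986 -0.059 ]
```

```bash
python3 -m pendant '[[[0,0,1],[0,0,0],0],[[0,0,1],[0,0,0],0],[[0,0,0],[0,0,0],0],[[0,0,0],[0,0,0],0]]'
python3 -m pendant '[[[0,0,0.5],[0,0,0],0],[[0,0,0.5],[0,0,0],0],[[0,0,0.5],[0,0,0],0],[[0,0,0],[0,0,0],0]]'
```

```text
t: 13.08
tool_pos: [0.5294, -0.1905, 0.1294]
tool_rot: [2.957, 1.06, -0.0]
contact_force: [1.6, 0.2, 2.2]
opening: 0.0089
grip_force: 40.3
t: 13.42
tool_pos: [0.5296, -0.1904, 0.1284]
tool_rot: [2.957, 1.06, 0.0]
contact_force: [-1.3, 0.8, 5.2]
opening: 0.0082
grip_force: 40.7
```

```bash
python3 -m pendant '[[[0,0,0.5],[0,0,0],0],[[0,0,0.5],[0,0,0],0],[[0,0,0],[0,0,0],0]]'
python3 -m pendant '[[[0,0,0],[0,0,0.03],0],[[0,0,0],[0,0,0.03],0],[[0,0,0],[0,0,0.03],0],[[0,0,0],[0,0,0.03],0],[[0,0,0],[0,0,0.03],0],[[0,0,0],[0,0,0.03],0]]'
python3 -m pendant '[[[0,0,0],[0,0,0.03],0],[[0,0,0],[0,0,0.03],0],[[0,0,0],[0,0,0.03],0],[[0,0,0],[0,0,0.03],0],[[0,0,0],[0,0,0.03],0],[[0,0,0],[0,0,0.03],0]]'
```

```text
t: 13.67
tool_pos: [0.5297, -0.1903, 0.1275]
tool_rot: [2.957, 1.06, 0.001]
contact_force: [-1.2, 0.9, 5.1]
opening: 0.0083
grip_force: 40.8
t: 14.17
tool_pos: [0.5296, -0.1904, 0.1271]
tool_rot: [3.04, 0.789, 0.0]
contact_force: [-0.4, 1.1, 3.3]
opening: 0.0083
grip_force: 40.5
t: 14.67
tool_pos: [0.5295, -0.1902, 0.127]
tool_rot: [-3.099, -0.513, 0.0]
contact_force: [-0.4, 1.6, 3.8]
opening: 0.0087
grip_force: 40.5
```

```bash
python3 -m pendant '[[[0,0,0.7],[0,0,0],0],[[0,0,0.7],[0,0,0],0],[[0,0,0],[0,0,0],0],[[0,0,0],[0,0,0],0]]'
python3 -m pendant '[[[0,0,0],[0,0,0.03],0],[[0,0,0],[0,0,0.03],0],[[0,0,0],[0,0,0.03],0],[[0,0,0],[0,0,0],0]]'
```

```text
t: 15.0
tool_pos: [0.5294, -0.1902, 0.1252]
tool_rot: [-3.099, -0.515, 0.0]
contact_force: [0.6, 1.7, 2.0]
opening: 0.0084
grip_force: 40.4
t: 15.33
tool_pos: [0.5293, -0.1901, 0.1252]
tool_rot: [-3.119, -0.374, 0.001]
contact_force: [-0.6, 0.3, 2.1]
opening: 0.0087
grip_force: 40.3
```

Now it is in the plug; back to zero twist and on down.

```bash
python3 -m pendant '[[[0,0,1],[0,0,-0.03],0],[[0,0,1],[0,0,-0.03],0],[[0,0,1],[0,0,-0.03],0],[[0,0,1],[0,0,0],0],[[0,0,0],[0,0,0],0]]'
python3 -m pendant '[[[0,0,1],[0,0,0],0],[[0,0,1],[0,0,0],0],[[0,0,1],[0,0,0],0],[[0,0,1],[0,0,0],0],[[0,0,0],[0,0,0],0]]'
```

```text
t: 15.75
tool_pos: [0.529, -0.1902, 0.1206]
tool_rot: [-3.099, -0.514, 0.002]
contact_force: [0.6, -0.7, -1.7]
opening: 0.0086
grip_force: 39.8
t: 16.17
tool_pos: [0.5292, -0.1902, 0.1172]
tool_rot: [-3.099, -0.514, 0.001]
contact_force: [0.7, 0.3, -0.4]
opening: 0.0087
grip_force: 39.9
```

```bash
python3 -m pendant '[[[0,0,1],[0,0,0],0],[[0,0,1],[0,0,0],0],[[0,0,0.7],[0,0,0],0],[[0,0,0],[0,0,0],0],[[0,0,0],[0,0,0],0]]'
python3 -m pendant '[[[0,0,0.7],[0,0,0],0],[[0,0,0.7],[0,0,0],0],[[0,0,0.7],[0,0,0],0],[[0,0,0],[0,0,0],0],[[0,0,0],[0,0,0],0]]'
```

```text
t: 16.58
tool_pos: [0.5295, -0.1902, 0.1148]
tool_rot: [-3.099, -0.514, 0.0]
contact_force: [-0.4, -0.5, -1.4]
opening: 0.0083
grip_force: 39.9
t: 17.0
tool_pos: [0.5296, -0.1903, 0.1133]
tool_rot: [3.099, 0.514, 0.0]
contact_force: [-1.1, -0.4, 2.6]
opening: 0.0085
grip_force: 40.4
```

```bash
python3 -m pendant '[[[0,0,0.7],[0,0,0],0],[[0,0,0.7],[0,0,0],0],[[0,0,0],[0,0,0],0],[[0,0,0],[0,0,0],0]]'
python3 -c "
from h import *
rows([.5301,-.1899,.113],.329+np.pi/2);print(get_obs()['wrist_torque'])"
```

```text
t: 17.33
tool_pos: [0.5298, -0.1904, 0.1132]
tool_rot: [3.099, 0.514, 0.0]
contact_force: [-3.4, 1.5, 9.0]
opening: 0.0085
grip_force: 41.4
t 17.3333 pos [ 0.5298 -0.1904  0.1132] shift mm [ 0.4165 -0.3963  0.1958] yaw now(y axis) -1.2418853546443478 turn about tool z -8.902784945163944e-05 zaxis [ 0.0003 -0.0003 -1.    ] q6 0.7647709688061679 full [ 0.0003 -0.0002 -0.0001]
[ 0.4031  0.7952 -0.0439]
```

Home: the foot is 35 mm down at TCP z = 0.1132, seated with 9 N. Now turning clockwise.

```bash
python3 -m pendant '[[[0,0,0],[0,0,0.06],0],[[0,0,0],[0,0,0.06],0],[[0,0,0],[0,0,0.06],0],[[0,0,0],[0,0,0.06],0],[[0,0,0],[0,0,0.06],0],[[0,0,0],[0,0,0.06],0],[[0,0,0],[0,0,0.06],0],[[0,0,0],[0,0,0.06],0],[[0,0,0],[0,0,0.06],0],[[0,0,0],[0,0,0.06],0]]'
python3 -c "
from h import *
rows([.5301,-.1899,.113],.329+np.pi/2);print(get_obs()['wrist_torque'])"
python3 -m pendant '[[[0,0,0],[0,0,0.06],0],[[0,0,0],[0,0,0.06],0],[[0,0,0],[0,0,0.06],0],[[0,0,0],[0,0,0.06],0],[[0,0,0],[0,0,0.06],0],[[0,0,0],[0,0,0.06],0],[[0,0,0],[0,0,0.06],0],[[0,0,0],[0,0,0.06],0],[[0,0,0],[0,0,0.06],0],[[0,0,0],[0,0,0.06],0]]'
python3 -c "
from h import *
rows([.5301,-.1899,.113],.329+np.pi/2);print(get_obs()['wrist_torque'])"
```

```text
t: 18.17
tool_pos: [0.53, -0.1896, 0.1132]
tool_rot: [-3.111, 0.428, -0.001]
contact_force: [-3.1, 4.4, 9.6]
opening: 0.0085
grip_force: 41.4
t 18.1667 pos [ 0.53   -0.1896  0.1132] shift mm [0.2037 0.2031 0.1883] yaw now(y axis) -1.844551075901901 turn about tool z -0.6027547491070049 zaxis [ 0.0006  0.0014 -1.    ] q6 1.3674467091554567 full [-0.0014 -0.0006 -0.6028]
[0.8719 0.7518 0.1349]
t: 19.0
tool_pos: [0.5301, -0.1892, 0.1132]
tool_rot: [-2.844, 1.328, 0.0]
contact_force: [-3.1, 5.7, 9.9]
opening: 0.0083
grip_force: 41.4
t 19.0 pos [ 0.5301 -0.1892  0.1132] shift mm [0.4973 0.4684 0.2308] yaw now(y axis) -2.4444406090270427 turn about tool z -1.2026442822321464 zaxis [ 0.001   0.0023 -1.    ] q6 1.9673761457770067 full [-0.0026 -0.0004 -1.2026]
[1.1218 0.6157 0.1229]
```

```bash
python3 -m pendant '[[[0,0,0],[0,0,0.05],0],[[0,0,0],[0,0,0.05],0],[[0,0,0],[0,0,0.05],0],[[0,0,0],[0,0,0.05],0],[[0,0,0],[0,0,0.05],0],[[0,0,0],[0,0,0.05],0],[[0,0,0],[0,0,0.05],0],[[0,0,0],[0,0,0.04],0]]'
python3 -c "
from h import *
rows([.5301,-.1899,.113],.329+np.pi/2);print(get_obs()['wrist_torque'])"
python3 -m pendant '[[[0,0,0],[0,0,0.03],0],[[0,0,0],[0,0,0.03],0],[[0,0,0],[0,0,0],0]]'
python3 -c "
from h import *
rows([.5301,-.1899,.113],.329);print(get_obs()['wrist_torque'])"
```

```text
t: 19.67
tool_pos: [0.5304, -0.189, 0.1132]
tool_rot: [-2.533, 1.853, 0.0]
contact_force: [-2.7, 6.6, 8.8]
opening: 0.0084
grip_force: 41.4
t 19.6667 pos [ 0.5304 -0.189   0.1132] shift mm [0.7685 0.513  0.2415] yaw now(y axis) -2.833684776308012 turn about tool z 1.5497042040766775 zaxis [ 0.0016  0.0027 -1.    ] q6 2.356645222036183 full [-0.0003  0.0034  1.5497]
[1.2205 0.4553 0.1751]
t: 19.92
tool_pos: [0.5304, -0.189, 0.1132]
tool_rot: [-2.478, 1.926, 0.001]
contact_force: [-2.3, 6.0, 9.8]
opening: 0.0085
grip_force: 41.4
t 19.9167 pos [ 0.5304 -0.189   0.1132] shift mm [0.8066 0.5008 0.2152] yaw now(y axis) -2.892470524388186 turn about tool z -0.07987787079839315 zaxis [ 0.0017  0.0027 -1.    ] q6 2.4154246286500154 full [-0.0024  0.0021 -0.0799]
[1.1958 0.3979 0.1661]
```

```bash
for i in 1 2; do python3 -m pendant '[[[0,0,0],[0,0,0.02],0],[[0,0,0],[0,0,0.02],0],[[0,0,0],[0,0,0],0],[[0,0,0],[0,0,0],0]]' >/dev/null
python3 -c "
from h import *
o=get_obs();rows([.5301,-.1899,.113],.329);print(o['wrist_torque'],o['contact_force'],o['grip_force'])"; done
```

```text
t 20.25 pos [ 0.5304 -0.189   0.1132] shift mm [0.8416 0.4849 0.2215] yaw now(y axis) -2.9312266744241255 turn about tool z -0.11863402083433261 zaxis [ 0.0017  0.0027 -1.    ] q6 2.454217918271654 full [-0.0024  0.0021 -0.1186]
[1.208  0.4338 0.229 ] [-1.9443  6.0933  8.8996] 41.38194501399994
t 20.5833 pos [ 0.5304 -0.189   0.1132] shift mm [0.8722 0.4788 0.2258] yaw now(y axis) -2.970105132692141 turn about tool z -0.15751247910234767 zaxis [ 0.0017  0.0025 -1.    ] q6 2.4932959012796756 full [-0.0022  0.002  -0.1575]
[1.1879 0.4201 0.6021] [-2.1816  6.1501  9.1764] 42.15401530265808
```

The torque jumps from 0.23 to 0.60 N m, so the key is against the stop. One look to confirm.

```bash
python3 -c "
from h import *
m,im=snap('wrist','pics/w7.png'); s=optics.get_image('scene')[:,:,::-1]
cv2.imwrite('pics/f7.png',np.hstack([cv2.resize(im[180:420,160:480],(400,300)),cv2.resize(s[180:300,140:300],(400,300))]))
o=get_obs();print(o['t'],o['wrist_torque'],o['tool_pos'],o['grip_force'])"
```

```text
20.6833 [1.2685 0.4588 0.5597] [ 0.5304 -0.1889  0.1132] 42.154560685157776
```

View pics/f7.png

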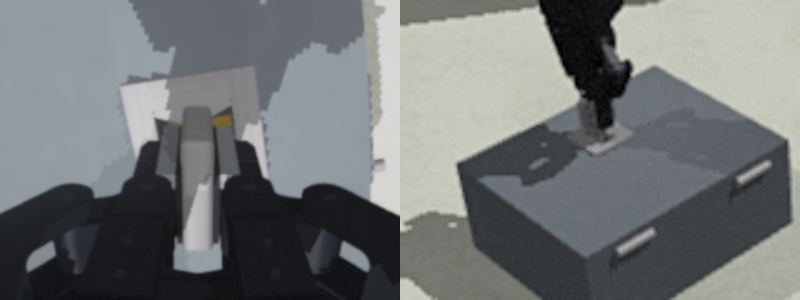

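The key is home and held across the slot, still aligned with the fingers, and the plate appears turned by about 90° in the tool view. Handing in.

```bash
python3 -c "
from station import ctrl; print(ctrl.finish_job())"
```

```text
the job is handed in; nothing more can be done
None
```

I handed the job in at about 21 s, with the key pushed fully home, turned clockwise to its stop and still gripped at about 42 N against the spring; I steered clear of the bottle, cup and brush, and the verdict was not shown.

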